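# Work a freshly cleaned fader through its travel

### The arm

A 6-joint arm with a two-finger parallel gripper is mounted at the origin on a cart in front of the work surface, level with it; the furniture and walls round the work are solid. World frame = base frame: x ahead of the robot, y to its left, z up, the work surface at z = 0. Lengths are in mm, angles in rad, forces in N, time in s.
With the tool pointing down it reaches from about 350 to 775 mm from the base axis. Payload 7.3 kg.
Tool frame: the origin (TCP) lies between the finger pads; the fingertips stand 14 mm ahead of it and the grasp point (between the pads) lies 5 mm behind it; z points along the fingers, y is the line along which they close (so a half turn about z gives the same grasp; the last joint's range is limited). The gripper opens to 92 mm and grips with 3 to 60 N. Pads are 19 mm wide; open, the fingers measure 130 mm over their backs; the gripper's body (75 mm by 190 mm) begins 47 mm behind the grasp point.
Start: joints at [1.126, 0.342, 1.524, -0, 1.275, -0.146], TCP at [154.531, 501.761, 240.741] pointing down, gripper open.
Joint ranges: [-2.53, 2.53], [-0.77, 2.02], [0.04, 2.7], [-1, 4.14], [0.28, 2.66], [-3.11, 3.11]. Speed limits (rad/s): [2.57, 2.57, 3.14, 3.14, 3.14, 3.14].

### API

Orientations are given as [roll, pitch, yaw] about the fixed x, y, z axes, in that order (R = Rz(yaw) Ry(pitch) Rx(roll)).
In Python, from plant import get_obs, cams, close_job gives the robot as it stands. The module is installed in compiled form; this text tells all that it offers.
- The arm moves only by the shell command python3 -m creep 'ROWS'. ROWS is JSON, a list of rows, each an object of numbers: "hand": the opening, from 0 (shut) to 1 (fully open); "tx", "ty", "tz": the shift along the tool's x, y, z in m; "spin": the turn about the tool's z in degrees. In form: [{"hand": .., "tx": .., "ty": .., "tz": .., "spin": ..}, ...]. A call has 1 to 5 rows; each row shifts and turns the commanded pose from where the row before left it, along the tool's axes as they then stand; what a row does not reach is not made up. A row lasts 1/8 s, in which the tool goes at most 62.5 mm and 10.7 degrees, less where a joint would pass 70% of its speed; a pose out of reach is approached as far as the arm can. A call is refused whole if a number of a shift passes 0.0625 or a number of a turn 10.7, either way. A call with a gripper value outside its range is refused whole. The fingers move at their own pace and stop on an object; the grip force is fixed at half the most. Time passes only in rows, so rows that do not move let the fingers close. It gives the time, the measured TCP pose, the force, the opening and the grip force at its end, in the units of the state.
- get_obs(): the state, without advancing time (a new reading comes with each control period).
- cams.capture(name): name is "side" or "top"; returns a dict with "color" (420x560x3 uint8, red, green, blue), "K" (3x3 intrinsics, pixels), "R" (3x3) and "t" (3): a world point X has camera coordinates R X + t. Camera axes: x right, y down, z forward; pixel columns grow to the right and rows downward; lengths in mm; the calibration is good to about 2 mm. A picture is of the moment at which its call begins. There is no depth.
- close_job(): hands the job in; it is judged then, once.
The state is a dict: "time": time; "joint_positions": joint angles; "dq": joint speeds; "tau": joint torques, N m; "tool_pos": TCP position; "tcp_rot": TCP orientation; "contact_force": force on the tool from outside, world axes, zero at the start; "moment": the same for the moment, N m; "grip_width": finger opening in mm; "finger_force": force on a finger pad.
Only numpy, scipy, OpenCV 4.12 (cv2) and the standard library are available. Lean on these libraries where they do the work, as an engineer would, in place of code of your own. Each camera call takes 0.05 s, during which the arm holds its last target. There are 200 camera calls.

### The job

The red fader has just had contact cleaner sprayed into its slot: with the tips of the closed fingers, gently push its cap all the way up to the stop at the green-light end, then all the way back down to the other stop, and finally set the white line of the cap on the thick zero mark of the scale and take the hand away. Only push the cap, never pinch it or lift anything; the module lies loose in the tray and must not be shoved out of place. Leave the blue and grey faders and everything else as they are.

Things in the scene. Friction and masses are not known exactly. Their poses are not given: they have to be found in the camera images.
- module_red: fader module with the red cap, loose, 200 x 48 x 36 mm, about 0.7 kg: dark face plate on a narrower steel box. Origin at the centre of its underside; z up; +x runs along the slot to the end with the small green light and the plug (the 'up' end, away from the robot), -x to the end with the flat grey key. The face plate's top is 36 mm above the origin; the 82 mm slot is centred on the plate
- cap_red (a point): top centre of the red fader cap, 17 mm above the face plate. The cap is a block 24 mm long along the slot, 12 mm wide, standing from 2 mm to 17 mm above the plate, with a thin white line across its middle; it moves only along the slot
- fader_red (a joint): position of the red cap along its slot, m: 0 at the bottom stop (-x), 0.060 at the top stop (+x); slides with about 1 N of friction, stays where it is left. At the stops the cap's middle is 30 mm either side of the module's centre
- module_blue: fader module with the blue cap, loose, 200 x 48 x 36 mm, about 0.7 kg: dark face plate on a narrower steel box. Origin at the centre of its underside; z up; +x runs along the slot to the end with the small green light and the plug (the 'up' end, away from the robot), -x to the end with the flat grey key. The face plate's top is 36 mm above the origin; the 82 mm slot is centred on the plate
- cap_blue (a point): top centre of the blue fader cap, 17 mm above the face plate. The cap is a block 24 mm long along the slot, 12 mm wide, standing from 2 mm to 17 mm above the plate, with a thin white line across its middle; it moves only along the slot
- fader_blue (a joint): position of the blue cap along its slot, m: 0 at the bottom stop (-x), 0.060 at the top stop (+x); slides with about 1 N of friction, stays where it is left. At the stops the cap's middle is 30 mm either side of the module's centre
- module_grey: fader module with the grey cap, loose, 200 x 48 x 36 mm, about 0.7 kg: dark face plate on a narrower steel box. Origin at the centre of its underside; z up; +x runs along the slot to the end with the small green light and the plug (the 'up' end, away from the robot), -x to the end with the flat grey key. The face plate's top is 36 mm above the origin; the 82 mm slot is centred on the plate
- cap_grey (a point): top centre of the grey fader cap, 17 mm above the face plate. The cap is a block 24 mm long along the slot, 12 mm wide, standing from 2 mm to 17 mm above the plate, with a thin white line across its middle; it moves only along the slot
- fader_grey (a joint): position of the grey cap along its slot, m: 0 at the bottom stop (-x), 0.060 at the top stop (+x); slides with about 1 N of friction, stays where it is left. At the stops the cap's middle is 30 mm either side of the module's centre
- zero_red (a point): point on the red module's face plate, in the middle of the slot, level with the zero mark: the one thick, long white mark of the printed scale on both sides of the slot. 15 mm from the module's centre towards the green light; the red fader reads 0.045 there
- tray: fixed black service tray 228 x 256 mm, floor 6 mm thick, rim 16 mm high, on which the three modules lie side by side along y, 78 mm apart, slots along x. Origin at the centre of its underside
- contact_spray: loose aerosol can, 43 mm across, 124 mm high, pale with a red nozzle; origin under its centre
- screwdriver: loose screwdriver with an amber handle, 150 mm long (y), 22 mm high, lying beside the tray; origin under its centre
- cap_jar: loose small jar, 34 mm across, 52 mm high; origin under its centre

How it is judged:
By the outcome, as a careful person would: the job done as asked, in the order asked, and still so for the second after the job is handed in, with the robot touching nothing.
It also fails if it takes over 56 s, if anything falls off the work surface, if the arm or the gripper's body presses on something with over 40 N, if the wrist force passes 120 N, or if a joint passes its speed limit or range.

## Working session

There is one attempt and no reset: what is moved stays moved. The work goes in short steps, Python scripts to look and compute and a shell command to move; the robot and the scene stay as the last step left them, time stands still between calls to the robot, and variables do not carry over. Pictures are saved under pics/ and viewed, at most 10 in all, crops included, and the job is handed in when it is done.

```bash
mkdir -p pics; python3 - <<'E'
from plant import get_obs,cams
import cv2,numpy as np
o=get_obs(); print({k:np.round(v,3).tolist() for k,v in o.items()})
for n in("top","side"):
    c=cams.capture(n); cv2.imwrite(f"pics/{n}0.png",c["color"][:,:,::-1]); print(n,c["K"].tolist(),np.round(c["R"],4).tolist(),c["t"])
E
```

```text
{'time': 0.0, 'joint_positions': [1.126, 0.343, 1.525, -0.0, 1.275, -0.146], 'dq': [0.0, 0.001, -0.0, -0.001, -0.0, 0.0], 'tau': [0.0, -43.125, -24.421, 0.072, 0.056, -0.0], 'tool_pos': [154.352, 501.377, 240.038], 'tcp_rot': [-3.14, -0.0, 2.843], 'contact_force': [-0.594, 0.074, 1.131], 'moment': [-0.054, -0.02, -0.006], 'finger_force': 0.0, 'grip_width': 91.571}
top [[446.32752366713623, 0.0, 279.04778551619853], [0.0, 446.32752366713623, 205.178464662452], [0.0, 0.0, 1.0]] [[-0.0287, -0.9993, 0.0243], [-0.9983, 0.0274, -0.0516], [0.0509, -0.0258, -0.9984]] [-157.83530351  548.78670835  961.88237421]
side [[521.9424234788993, 0.0, 273.8621273359233], [0.0, 521.9424234788993, 205.63976044911644], [0.0, 0.0, 1.0]] [[-0.9895, -0.1439, 0.0172], [-0.1074, 0.6491, -0.7531], [0.0972, -0.747, -0.6577]] [508.93004183 214.81588114 945.17843281]
```

View pics/top0.png

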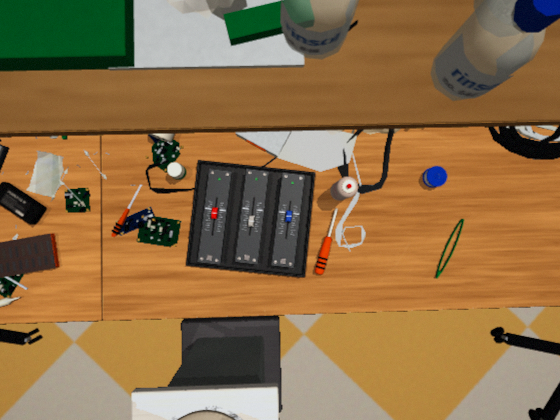

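View pics/side0.png

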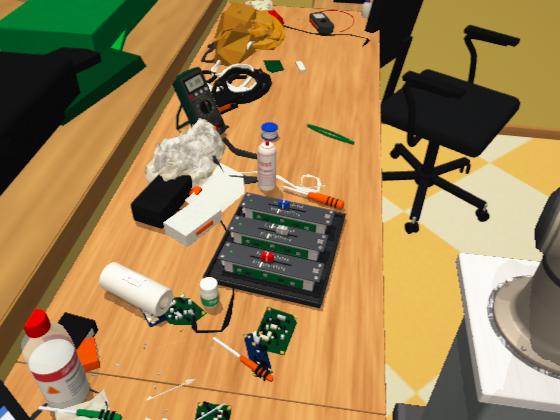

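The modules are at the centre of the top view, with the red one leftmost (cap ≈ (214,212)). The arm is out of view. Next I'll zoom in on the red module in both views.

```bash
cat > h.py <<'E'
from plant import get_obs,cams
import cv2,numpy as np
def ray(c,u,v,z):
    """world point at height z on pixel (u,v)"""
    d=c["R"].T@np.linalg.solve(c["K"],[u,v,1.]); C=-c["R"].T@c["t"]
    return C+d*(z-C[2])/d[2]
def proj(c,X):
    p=c["K"]@(c["R"]@np.array(X,float)+c["t"]); return p[:2]/p[2]
def crop(c,u,v,w,h,s):
    return cv2.resize(c["color"][v:v+h,u:u+w,::-1],None,fx=s,fy=s,interpolation=cv2.INTER_CUBIC)
E
python3 - <<'E'
from h import *
a=cams.capture("top");b=cams.capture("side")
A=crop(a,180,155,70,120,5);B=crop(b,205,235,125,75,3.5)
B=cv2.copyMakeBorder(B,0,600-B.shape[0],0,0,cv2.BORDER_CONSTANT)
cv2.imwrite("pics/z0.png",np.hstack([A,B]));print(A.shape,B.shape)
for n,c,z in(("top",a,59),("side",b,50)):
    m=cv2.inRange(cv2.cvtColor(c["color"],cv2.COLOR_RGB2HSV),(0,150,90),(6,255,255))|cv2.inRange(cv2.cvtColor(c["color"],cv2.COLOR_RGB2HSV),(174,150,90),(180,255,255))
    k,l,s,ce=cv2.connectedComponentsWithStats(m)
    for i in range(1,k):
        if s[i,4]>15: print(n,s[i],ce[i],ray(c,*ce[i],z).round(1))
E
```

```text
(600, 350, 3) (600, 438, 3)
top [211 207   7  12  67] [213.86567164 212.6119403 ] [530.2 -35.7  59. ]
side [268  10  15  14  76] [275.57894737  15.02631579] [  687.  -1224.9    50. ]
side [214 123   5   7  16] [216.0625 126.5625] [ 731.1 -462.    50. ]
side [260 251  14  11 104] [266.84615385 256.43269231] [533.9 -36.   50. ]
side [ 23 309  27  29 545] [ 36.92477064 323.90275229] [887.2 176.5  50. ]
side [ 33 357  44  25 265] [ 53.6        374.40377358] [817.7 259.8  50. ]
```

View pics/z0.png

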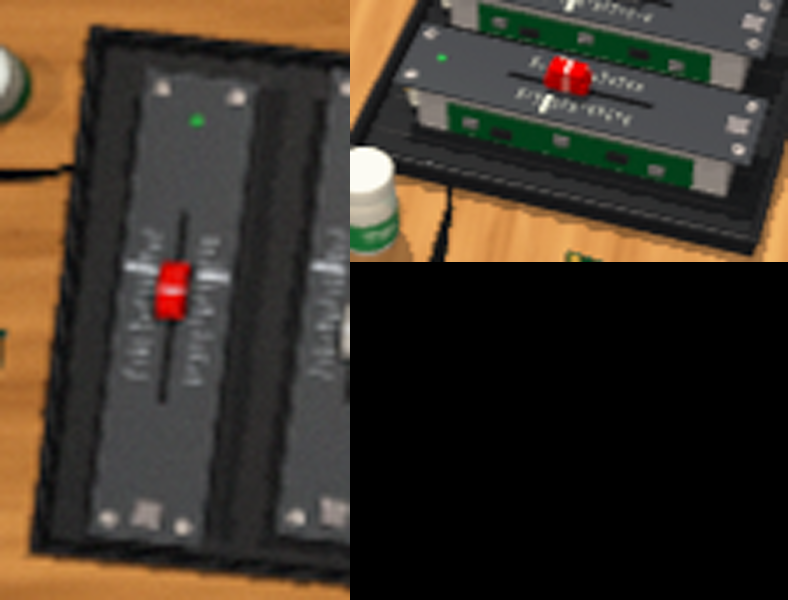

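The crop shows the red module's screws at crop (162,88), (236,97), (108,517) and (183,526), slot ends at (184,212) and (162,402), and zero marks at (140,268) and (213,277). The cap line is at (172,291), just below zero. I'll turn these into positions next.

```bash
python3 - <<'E'
from h import *
a=cams.capture("top");b=cams.capture("side")
f=lambda u,v,z:ray(a,180+(u+.5)/5-.5,155+(v+.5)/5-.5,z)
P=np.array([f(*p,42) for p in[(162,88),(236,97),(108,517),(183,526)]]);c=P.mean(0)
d=P[:2].mean(0)-P[2:].mean(0);print("screws centre",c,"yaw",np.arctan2(d[1],d[0]))
S=[f(184,212,42),f(162,402,42)];d=S[0]-S[1];print("slot",sum(S)/2,np.arctan2(d[1],d[0]),np.linalg.norm(d))
z=(f(140,268,42)+f(213,277,42))/2;print("zero",z,"cap",f(172,291,59))
g=lambda u,v,z:ray(b,205+(u-350+.5)/3.5-.5,235+(v+.5)/3.5-.5,z)
S=[g(509,73,42),g(653,106,42)];d=S[0]-S[1];print("side slot",sum(S)/2,np.arctan2(d[1],d[0]),np.linalg.norm(d));print("side cap",g(569,68,59))
E
```

```text
screws centre [524.08698026 -33.95397699  42.        ] yaw -0.144967171027347
slot [523.6963602  -34.20985687  42.        ] -0.13620804358650146 81.15071806705721
zero [538.21954933 -35.99469999  42.        ] cap [529.76489968 -35.95798473  59.        ]
side slot [526.69115141 -34.91027695  42.        ] -0.14225090236258617 81.87233626434046
side cap [532.93946886 -33.71454405  59.        ]
```

```bash
python3 -m creep '[{"hand":0,"tx":0,"ty":0,"tz":0,"spin":-9.1},{"hand":0,"tx":-0.027,"ty":-0.032,"tz":0,"spin":0},{"hand":0,"tx":-0.027,"ty":-0.032,"tz":0,"spin":0},{"hand":0,"tx":-0.027,"ty":-0.032,"tz":0,"spin":0},{"hand":0,"tx":-0.027,"ty":-0.032,"tz":0,"spin":0}]'
python3 -m creep '[{"hand":0,"tx":-0.027,"ty":-0.032,"tz":0,"spin":0},{"hand":0,"tx":-0.027,"ty":-0.032,"tz":0,"spin":0},{"hand":0,"tx":-0.027,"ty":-0.032,"tz":0,"spin":0},{"hand":0,"tx":-0.027,"ty":-0.032,"tz":0,"spin":0},{"hand":0,"tx":-0.027,"ty":-0.032,"tz":0,"spin":0}]'
python3 -m creep '[{"hand":0,"tx":-0.027,"ty":-0.032,"tz":0,"spin":0},{"hand":0,"tx":-0.027,"ty":-0.032,"tz":0,"spin":0},{"hand":0,"tx":-0.027,"ty":-0.032,"tz":0,"spin":0},{"hand":0,"tx":-0.027,"ty":-0.032,"tz":0,"spin":0},{"hand":0,"tx":0,"ty":0,"tz":0,"spin":0}]'
```

```text
time: 0.92
tool_pos: [244.2, 358.8, 240.8]
tcp_rot: [3.141, 0.0, 3.002]
contact_force: [0.2, -0.1, 0.3]
grip_width: 46.4
finger_force: 0.0
time: 1.55
tool_pos: [355.6, 181.5, 240.9]
tcp_rot: [3.141, 0.0, 3.002]
contact_force: [0.7, 0.6, 0.0]
grip_width: 1.1
finger_force: 0.0
time: 2.17
tool_pos: [445.2, 38.9, 240.5]
tcp_rot: [-3.141, 0.0, 2.998]
contact_force: [-0.4, 0.2, -0.1]
grip_width: 0.5
finger_force: 0.0
```

```bash
python3 -m creep '[{"hand":0,"tx":-0.0293,"ty":-0.0307,"tz":0,"spin":0},{"hand":0,"tx":-0.0293,"ty":-0.0307,"tz":0,"spin":0},{"hand":0,"tx":0,"ty":0,"tz":0.05,"spin":0},{"hand":0,"tx":0,"ty":0,"tz":0.05,"spin":0},{"hand":0,"tx":0,"ty":0,"tz":0.045,"spin":0}]'
python3 -m creep '[{"hand":0,"tx":0,"ty":0,"tz":0,"spin":0},{"hand":0,"tx":0,"ty":0,"tz":0,"spin":0}]'
python3 - <<'E'
from h import *
a=cams.capture("top");b=cams.capture("side")
A=crop(a,180,155,70,120,5);B=crop(b,205,215,125,95,3.5)
B=cv2.copyMakeBorder(B,0,600-B.shape[0],0,0,cv2.BORDER_CONSTANT)
cv2.imwrite("pics/z1.png",np.hstack([A,B]))
E
```

```text
time: 2.8
tool_pos: [492.9, -27.2, 94.3]
tcp_rot: [3.141, -0.0, 3.002]
contact_force: [-0.1, 0.4, 0.2]
grip_width: 0.3
finger_force: 0.0
time: 3.05
tool_pos: [494.4, -27.8, 97.2]
tcp_rot: [3.142, 0.002, 3.002]
contact_force: [0.5, -0.3, -0.1]
grip_width: 0.6
finger_force: 0.0
```

View pics/z1.png

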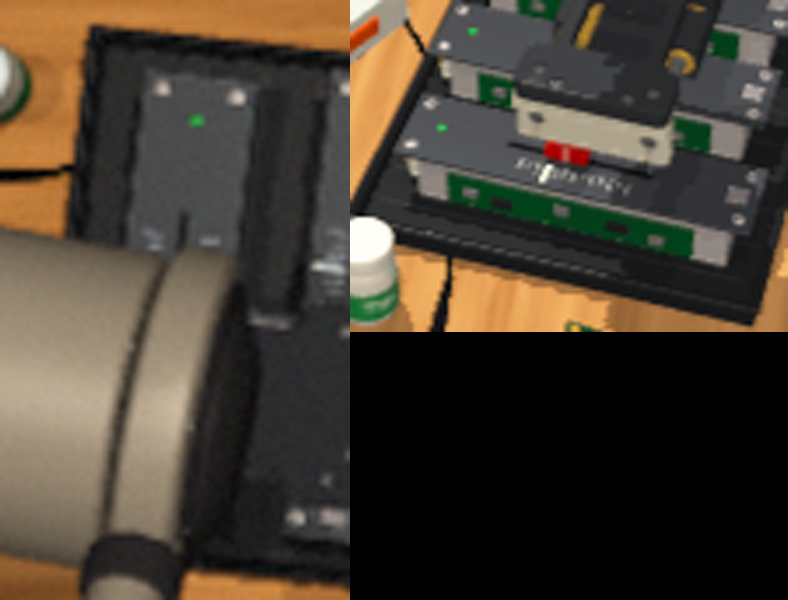

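The side view shows the gripper's body above and just behind the cap (cap at crop (567,152)), and the cap has not been touched. The fingers are hidden, so from here I'll work by force and position.

```bash
python3 -m creep '[{"hand":0,"tx":0,"ty":-0.002,"tz":0.015,"spin":0},{"hand":0,"tx":0,"ty":0,"tz":0.012,"spin":0},{"hand":0,"tx":0,"ty":0,"tz":0.006,"spin":0},{"hand":0,"tx":0,"ty":0,"tz":0,"spin":0},{"hand":0,"tx":0,"ty":0,"tz":0,"spin":0}]'
python3 -m creep '[{"hand":0,"tx":-0.002,"ty":0,"tz":0,"spin":0},{"hand":0,"tx":-0.003,"ty":0,"tz":0,"spin":0},{"hand":0,"tx":-0.003,"ty":0,"tz":0,"spin":0},{"hand":0,"tx":-0.001,"ty":0,"tz":0,"spin":0},{"hand":0,"tx":0,"ty":0,"tz":0,"spin":0}]'
```

```text
time: 3.78
tool_pos: [493.5, -30.1, 63.1]
tcp_rot: [3.142, 0.001, 3.002]
contact_force: [-0.1, -0.2, 0.2]
grip_width: 0.3
finger_force: 0.0
time: 4.4
tool_pos: [502.2, -31.3, 62.7]
tcp_rot: [3.141, -0.0, 3.002]
contact_force: [0.0, 0.6, -0.5]
grip_width: 0.7
finger_force: 0.0
```

```bash
for i in 1; do python3 -m creep '[{"hand":0,"tx":-0.002,"ty":0,"tz":0,"spin":0},{"hand":0,"tx":-0.002,"ty":0,"tz":0,"spin":0},{"hand":0,"tx":-0.002,"ty":0,"tz":0,"spin":0},{"hand":0,"tx":-0.002,"ty":0,"tz":0,"spin":0},{"hand":0,"tx":-0.002,"ty":0,"tz":0,"spin":0}]'; done
python3 -m creep '[{"hand":0,"tx":-0.002,"ty":0,"tz":0,"spin":0},{"hand":0,"tx":-0.002,"ty":0,"tz":0,"spin":0},{"hand":0,"tx":-0.002,"ty":0,"tz":0,"spin":0},{"hand":0,"tx":-0.002,"ty":0,"tz":0,"spin":0},{"hand":0,"tx":-0.002,"ty":0,"tz":0,"spin":0}]'
python3 -m creep '[{"hand":0,"tx":-0.002,"ty":0,"tz":0,"spin":0},{"hand":0,"tx":-0.002,"ty":0,"tz":0,"spin":0}]'
python3 -m creep '[{"hand":0,"tx":-0.001,"ty":0,"tz":0,"spin":0},{"hand":0,"tx":0,"ty":0,"tz":0,"spin":0}]'
python3 - <<'E'
from h import *
a=cams.capture("top");b=cams.capture("side")
A=crop(a,180,155,70,120,5);B=crop(b,205,215,125,95,3.5)
B=cv2.copyMakeBorder(B,0,600-B.shape[0],0,0,cv2.BORDER_CONSTANT)
cv2.imwrite("pics/z2.png",np.hstack([A,B]))
E
```

```text
time: 5.03
tool_pos: [512.0, -32.7, 62.7]
tcp_rot: [3.142, -0.0, 3.002]
contact_force: [-1.2, 0.5, 0.5]
grip_width: 0.6
finger_force: 0.5
time: 5.65
tool_pos: [522.1, -34.2, 62.7]
tcp_rot: [3.142, 0.0, 3.002]
contact_force: [-1.3, -1.2, -0.2]
grip_width: 0.4
finger_force: 0.5
time: 5.9
tool_pos: [526.1, -34.7, 62.7]
tcp_rot: [3.142, -0.0, 3.002]
contact_force: [-1.4, 0.3, -0.1]
grip_width: 0.7
finger_force: 0.5
time: 6.15
tool_pos: [527.1, -34.8, 62.7]
tcp_rot: [3.141, 0.0, 3.002]
contact_force: [-0.1, -0.7, -0.2]
grip_width: 0.0
finger_force: 0.1
```

View pics/z2.png

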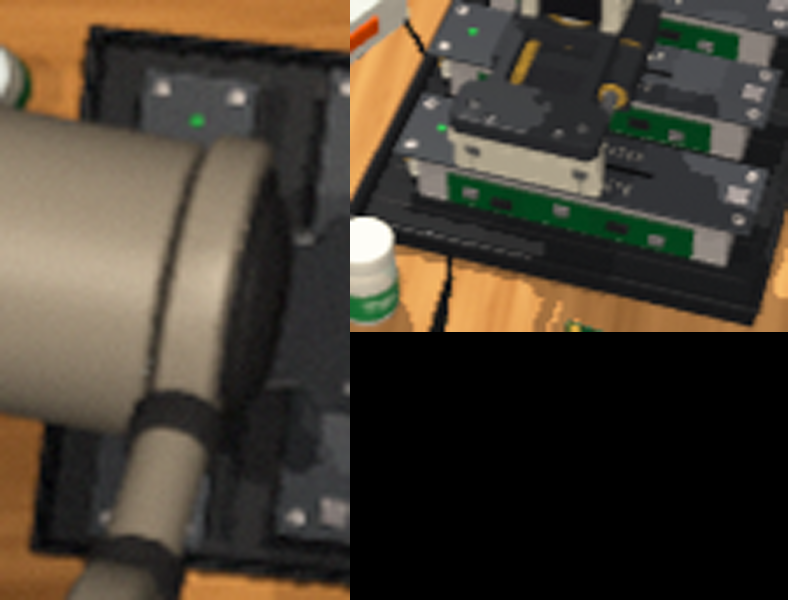

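As expected, the body hides the cap. The friction force of about 1 N shows the cap is moving. I'll creep on to the stop.

```bash
python3 -m creep '[{"hand":0,"tx":-0.001,"ty":0,"tz":0,"spin":0},{"hand":0,"tx":-0.001,"ty":0,"tz":0,"spin":0},{"hand":0,"tx":-0.001,"ty":0,"tz":0,"spin":0}]'
python3 -m creep '[{"hand":0,"tx":-0.001,"ty":0,"tz":0,"spin":0}]'
python3 -m creep '[{"hand":0,"tx":-0.0007,"ty":0,"tz":0,"spin":0}]'
```

```text
time: 6.62
tool_pos: [529.9, -35.2, 62.7]
tcp_rot: [3.141, -0.0, 3.002]
contact_force: [-1.0, 0.6, 0.7]
grip_width: 0.5
finger_force: 0.5
time: 6.75
tool_pos: [530.9, -35.4, 62.7]
tcp_rot: [3.141, 0.0, 3.002]
contact_force: [-1.9, 0.1, 0.1]
grip_width: 0.7
finger_force: 0.5
time: 6.88
tool_pos: [531.6, -35.5, 62.7]
tcp_rot: [3.141, -0.0, 3.002]
contact_force: [-1.9, 1.6, 1.6]
grip_width: 0.6
finger_force: 1.2
```

```bash
python3 -m creep '[{"hand":0,"tx":-0.0004,"ty":0,"tz":0,"spin":0}]' | grep -E "pos|force"
python3 -c "
from plant import get_obs
o=get_obs();print(o['contact_force'],o['finger_force'])"
```

```text
tool_pos: [531.6, -35.4, 62.7]
contact_force: [-2.7, 0.0, 2.4]
finger_force: 1.5
[-2.72138764  0.03050631  2.3691657 ] 1.5272205881774426
```

```bash
python3 -m creep '[{"hand":0,"tx":-0.0003,"ty":0,"tz":0,"spin":0}]' | grep -E "pos|force"
```

```text
tool_pos: [531.7, -35.4, 62.6]
contact_force: [-3.9, 0.8, 2.8]
finger_force: 2.1
```

The force rose from 1 to 4 N with no further travel, so this is the top stop (TCP x ≈ 531.65). I'll back off, go over the cap and come down beyond it.

```bash
python3 -m creep '[{"hand":0,"tx":0.003,"ty":0,"tz":0,"spin":0},{"hand":0,"tx":0.003,"ty":0,"tz":-0.005,"spin":0},{"hand":0,"tx":0,"ty":0,"tz":-0.02,"spin":0},{"hand":0,"tx":0,"ty":0,"tz":-0.015,"spin":0},{"hand":0,"tx":0,"ty":0,"tz":0,"spin":0}]'| grep -E "pos|force"
python3 -m creep '[{"hand":0,"tx":-0.015,"ty":0,"tz":0,"spin":0},{"hand":0,"tx":-0.02,"ty":0,"tz":0,"spin":0},{"hand":0,"tx":-0.018,"ty":0,"tz":0,"spin":0},{"hand":0,"tx":-0.010,"ty":0,"tz":0,"spin":0},{"hand":0,"tx":0,"ty":0,"tz":0,"spin":0}]'| grep -E "pos|force"
python3 - <<'E'
from h import *
b=cams.capture("side")
cv2.imwrite("pics/z3.png",crop(b,205,215,125,95,4))
E
```

```text
tool_pos: [527.3, -35.0, 104.1]
contact_force: [1.1, -0.3, -0.3]
finger_force: 0.0
tool_pos: [588.7, -43.6, 102.1]
contact_force: [-0.3, -0.4, -0.5]
finger_force: 0.0
```

View pics/z3.png

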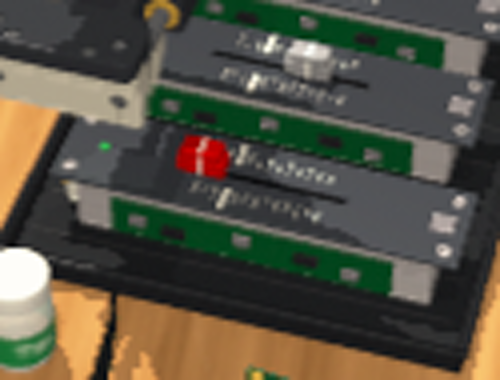

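The side view shows the red cap at the upper stop, centred at crop (203,155), well past the zero mark. Module and neighbours are undisturbed. Now I'll descend and push down.

```bash
python3 -m creep '[{"hand":0,"tx":0,"ty":0,"tz":0.02,"spin":0},{"hand":0,"tx":0,"ty":0,"tz":0.014,"spin":0},{"hand":0,"tx":0,"ty":0,"tz":0.006,"spin":0},{"hand":0,"tx":0,"ty":0,"tz":0,"spin":0},{"hand":0,"tx":0,"ty":0,"tz":0,"spin":0}]'| grep -E "pos|force"
python3 -m creep '[{"hand":0,"tx":0.002,"ty":0,"tz":0,"spin":0},{"hand":0,"tx":0.003,"ty":0,"tz":0,"spin":0},{"hand":0,"tx":0.003,"ty":0,"tz":0,"spin":0},{"hand":0,"tx":0.002,"ty":0,"tz":0,"spin":0},{"hand":0,"tx":0.002,"ty":0,"tz":0,"spin":0}]'| grep -E "pos|force"
python3 -m creep '[{"hand":0,"tx":0.002,"ty":0,"tz":0,"spin":0},{"hand":0,"tx":0.002,"ty":0,"tz":0,"spin":0},{"hand":0,"tx":0.002,"ty":0,"tz":0,"spin":0},{"hand":0,"tx":0.002,"ty":0,"tz":0,"spin":0},{"hand":0,"tx":0.002,"ty":0,"tz":0,"spin":0}]'| grep -E "pos|force"
```

```text
tool_pos: [589.0, -43.6, 63.2]
contact_force: [-0.1, -0.7, -0.6]
finger_force: 0.0
tool_pos: [576.7, -41.8, 62.8]
contact_force: [1.3, -1.1, 0.4]
finger_force: 0.5
tool_pos: [566.8, -40.4, 62.8]
contact_force: [1.0, -0.5, -0.2]
finger_force: 0.5
```

```bash
R='grep -E pos|force'; python3 -m creep '[{"hand":0,"tx":0.002,"ty":0,"tz":0,"spin":0},{"hand":0,"tx":0.002,"ty":0,"tz":0,"spin":0},{"hand":0,"tx":0.002,"ty":0,"tz":0,"spin":0},{"hand":0,"tx":0.002,"ty":0,"tz":0,"spin":0},{"hand":0,"tx":0.002,"ty":0,"tz":0,"spin":0}]'| grep -E "pos|force"
python3 -m creep '[{"hand":0,"tx":0.002,"ty":0,"tz":0,"spin":0},{"hand":0,"tx":0.002,"ty":0,"tz":0,"spin":0},{"hand":0,"tx":0.002,"ty":0,"tz":0,"spin":0},{"hand":0,"tx":0.002,"ty":0,"tz":0,"spin":0},{"hand":0,"tx":0.002,"ty":0,"tz":0,"spin":0}]'| grep -E "pos|force"
python3 -m creep '[{"hand":0,"tx":0.002,"ty":0,"tz":0,"spin":0},{"hand":0,"tx":0.002,"ty":0,"tz":0,"spin":0},{"hand":0,"tx":0.002,"ty":0,"tz":0,"spin":0},{"hand":0,"tx":0.002,"ty":0,"tz":0,"spin":0},{"hand":0,"tx":0.002,"ty":0,"tz":0,"spin":0}]'| grep -E "pos|force"
python3 -m creep '[{"hand":0,"tx":0.002,"ty":0,"tz":0,"spin":0},{"hand":0,"tx":0.002,"ty":0,"tz":0,"spin":0},{"hand":0,"tx":0.002,"ty":0,"tz":0,"spin":0},{"hand":0,"tx":0.002,"ty":0,"tz":0,"spin":0},{"hand":0,"tx":0.002,"ty":0,"tz":0,"spin":0}]'| grep -E "pos|force"
python3 -m creep '[{"hand":0,"tx":0.002,"ty":0,"tz":0,"spin":0},{"hand":0,"tx":0.001,"ty":0,"tz":0,"spin":0},{"hand":0,"tx":0.001,"ty":0,"tz":0,"spin":0}]'| grep -E "pos|force"
```

```text
tool_pos: [556.9, -39.0, 62.7]
contact_force: [1.7, -0.1, -0.5]
finger_force: 0.5
tool_pos: [547.0, -37.7, 62.7]
contact_force: [1.4, 1.1, 0.1]
finger_force: 0.5
tool_pos: [537.1, -36.3, 62.7]
contact_force: [1.3, 1.4, 0.0]
finger_force: 0.5
tool_pos: [527.2, -34.9, 62.7]
contact_force: [1.2, 1.7, 0.2]
finger_force: 0.5
tool_pos: [523.3, -34.3, 62.7]
contact_force: [0.2, 0.4, 0.0]
finger_force: 0.5
```

```bash
python3 -m creep '[{"hand":0,"tx":0.001,"ty":0,"tz":0,"spin":0},{"hand":0,"tx":0.001,"ty":0,"tz":0,"spin":0},{"hand":0,"tx":0.001,"ty":0,"tz":0,"spin":0}]'| grep -E "pos|force"
python3 -m creep '[{"hand":0,"tx":0.001,"ty":0,"tz":0,"spin":0},{"hand":0,"tx":0.001,"ty":0,"tz":0,"spin":0}]'| grep -E "pos|force"
```

```text
tool_pos: [520.3, -33.9, 62.7]
contact_force: [0.5, 0.6, -0.1]
finger_force: 0.5
tool_pos: [518.4, -33.6, 62.7]
contact_force: [1.5, 0.2, 0.3]
finger_force: 0.5
```

```bash
python3 -m creep '[{"hand":0,"tx":0.0007,"ty":0,"tz":0,"spin":0}]'| grep -E "pos|force"
```

```text
tool_pos: [517.6, -33.5, 62.7]
contact_force: [1.3, 1.2, 0.1]
finger_force: 0.5
```

```bash
python3 -m creep '[{"hand":0,"tx":0.0006,"ty":0,"tz":0,"spin":0}]'| grep -E "pos|force"
```

```text
tool_pos: [517.4, -33.5, 62.8]
contact_force: [2.9, 1.0, -1.0]
finger_force: 1.4
```

```bash
python3 -m creep '[{"hand":0,"tx":0.0005,"ty":0,"tz":0,"spin":0}]'| grep -E "pos|force"
```

```text
tool_pos: [517.3, -33.5, 62.8]
contact_force: [4.4, 1.6, -1.2]
finger_force: 1.8
```

Bottom stop is at x = 517.35. With the top stop that gives a module centre of x ≈ 524.5 and a finger half-depth of 10.8 mm. The final TCP target is therefore x ≈ 516.8, pushing from below. I'll back off and cross over.

```bash
python3 -m creep '[{"hand":0,"tx":-0.003,"ty":0,"tz":0,"spin":0},{"hand":0,"tx":-0.003,"ty":0,"tz":-0.005,"spin":0},{"hand":0,"tx":0,"ty":0,"tz":-0.02,"spin":0},{"hand":0,"tx":0,"ty":0,"tz":-0.015,"spin":0},{"hand":0,"tx":0,"ty":0,"tz":0,"spin":0}]'| grep -E "pos|force"
python3 -m creep '[{"hand":0,"tx":0.015,"ty":0,"tz":0,"spin":0},{"hand":0,"tx":0.02,"ty":0,"tz":0,"spin":0},{"hand":0,"tx":0.018,"ty":0,"tz":0,"spin":0},{"hand":0,"tx":0.009,"ty":0,"tz":0,"spin":0},{"hand":0,"tx":0,"ty":0,"tz":0,"spin":0}]'| grep -E "pos|force"
python3 - <<'E'
from h import *
b=cams.capture("side")
cv2.imwrite("pics/z4.png",crop(b,205,215,125,95,4))
E
```

```text
tool_pos: [523.3, -34.4, 104.0]
contact_force: [0.2, -0.8, -0.4]
finger_force: 0.0
tool_pos: [460.9, -25.5, 102.6]
contact_force: [-0.1, -0.2, 0.5]
finger_force: 0.0
```

View pics/z4.png

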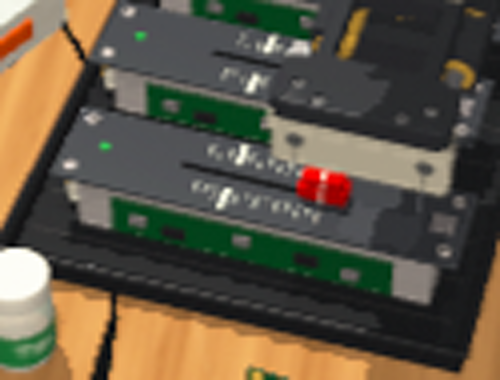

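The cap is at the bottom stop (crop (323,187)) and the module is where it was. Now the final push up.

```bash
python3 -m creep '[{"hand":0,"tx":0,"ty":0,"tz":0.02,"spin":0},{"hand":0,"tx":0,"ty":0,"tz":0.014,"spin":0},{"hand":0,"tx":0,"ty":0,"tz":0.006,"spin":0},{"hand":0,"tx":0,"ty":0,"tz":0,"spin":0},{"hand":0,"tx":0,"ty":0,"tz":0,"spin":0}]'| grep -E "pos|force"
python3 -m creep '[{"hand":0,"tx":-0.002,"ty":0,"tz":0,"spin":0},{"hand":0,"tx":-0.002,"ty":0,"tz":0,"spin":0},{"hand":0,"tx":-0.002,"ty":0,"tz":0,"spin":0},{"hand":0,"tx":-0.002,"ty":0,"tz":0,"spin":0},{"hand":0,"tx":-0.002,"ty":0,"tz":0,"spin":0}]'| grep -E "pos|force"
python3 -m creep '[{"hand":0,"tx":-0.002,"ty":0,"tz":0,"spin":0},{"hand":0,"tx":-0.002,"ty":0,"tz":0,"spin":0},{"hand":0,"tx":-0.002,"ty":0,"tz":0,"spin":0},{"hand":0,"tx":-0.002,"ty":0,"tz":0,"spin":0},{"hand":0,"tx":-0.002,"ty":0,"tz":0,"spin":0}]'| grep -E "pos|force"
python3 -m creep '[{"hand":0,"tx":-0.002,"ty":0,"tz":0,"spin":0},{"hand":0,"tx":-0.002,"ty":0,"tz":0,"spin":0},{"hand":0,"tx":-0.002,"ty":0,"tz":0,"spin":0},{"hand":0,"tx":-0.002,"ty":0,"tz":0,"spin":0},{"hand":0,"tx":-0.002,"ty":0,"tz":0,"spin":0}]'| grep -E "pos|force"
python3 -m creep '[{"hand":0,"tx":-0.002,"ty":0,"tz":0,"spin":0},{"hand":0,"tx":-0.002,"ty":0,"tz":0,"spin":0},{"hand":0,"tx":-0.002,"ty":0,"tz":0,"spin":0},{"hand":0,"tx":-0.002,"ty":0,"tz":0,"spin":0},{"hand":0,"tx":-0.002,"ty":0,"tz":0,"spin":0}]'| grep -E "pos|force"
python3 -m creep '[{"hand":0,"tx":-0.002,"ty":0,"tz":0,"spin":0},{"hand":0,"tx":-0.002,"ty":0,"tz":0,"spin":0},{"hand":0,"tx":-0.002,"ty":0,"tz":0,"spin":0},{"hand":0,"tx":-0.002,"ty":0,"tz":0,"spin":0},{"hand":0,"tx":-0.001,"ty":0,"tz":0,"spin":0}]'| grep -E "pos|force"
```

```text
tool_pos: [461.5, -25.6, 63.1]
contact_force: [-0.1, 0.5, 0.9]
finger_force: 0.0
tool_pos: [471.2, -27.0, 62.7]
contact_force: [0.3, -0.4, -0.1]
finger_force: 0.0
tool_pos: [481.0, -28.4, 62.7]
contact_force: [-1.3, 0.1, 0.2]
finger_force: 0.5
tool_pos: [491.0, -29.8, 62.7]
contact_force: [-0.7, 0.5, -0.5]
finger_force: 0.5
tool_pos: [500.9, -31.2, 62.7]
contact_force: [-0.9, -1.1, 0.3]
finger_force: 0.5
tool_pos: [509.8, -32.4, 62.7]
contact_force: [-1.5, -1.1, 0.2]
finger_force: 0.5
```

```bash
python3 -m creep '[{"hand":0,"tx":-0.002,"ty":0,"tz":0,"spin":0},{"hand":0,"tx":-0.002,"ty":0,"tz":0,"spin":0},{"hand":0,"tx":-0.001,"ty":0,"tz":0,"spin":0},{"hand":0,"tx":-0.001,"ty":0,"tz":0,"spin":0},{"hand":0,"tx":0,"ty":0,"tz":0,"spin":0}]'| grep -E "pos|force"
```

```text
tool_pos: [515.8, -33.2, 62.7]
contact_force: [-1.2, -0.8, 0.4]
finger_force: 0.2
```

Another 1 mm, then back off, rise and look.

```bash
python3 -m creep '[{"hand":0,"tx":-0.0005,"ty":0,"tz":0,"spin":0},{"hand":0,"tx":-0.0005,"ty":0,"tz":0,"spin":0},{"hand":0,"tx":0,"ty":0,"tz":0,"spin":0}]'| grep -E "pos|force"
python3 -m creep '[{"hand":0,"tx":0.003,"ty":0,"tz":0,"spin":0},{"hand":0,"tx":0.006,"ty":0,"tz":0,"spin":0},{"hand":0,"tx":0.01,"ty":0,"tz":-0.02,"spin":0},{"hand":0,"tx":0.01,"ty":0,"tz":-0.04,"spin":0},{"hand":0,"tx":0,"ty":0,"tz":-0.05,"spin":0}]'| grep -E "pos|force"
python3 -m creep '[{"hand":0,"tx":0,"ty":0.04,"tz":-0.04,"spin":0},{"hand":0,"tx":0,"ty":0.05,"tz":0,"spin":0},{"hand":0,"tx":0,"ty":0.05,"tz":0,"spin":0},{"hand":0,"tx":0,"ty":0.05,"tz":0,"spin":0},{"hand":0,"tx":0,"ty":0.05,"tz":0,"spin":0}]'| grep -E "pos|force"
python3 -m creep '[{"hand":0,"tx":0,"ty":0.03,"tz":0,"spin":0},{"hand":0,"tx":0,"ty":0,"tz":0,"spin":0},{"hand":0,"tx":0,"ty":0,"tz":0,"spin":0}]'| grep -E "time|pos|force"
python3 - <<'E'
from h import *
a=cams.capture("top");b=cams.capture("side")
A=crop(a,180,155,70,120,5);B=crop(b,205,235,125,75,3.5)
B=cv2.copyMakeBorder(B,0,600-B.shape[0],0,0,cv2.BORDER_CONSTANT)
cv2.imwrite("pics/z5.png",np.hstack([A,B]))
E
```

```text
tool_pos: [516.7, -33.3, 62.7]
contact_force: [-0.2, -0.1, -0.3]
finger_force: 0.4
tool_pos: [486.3, -29.0, 173.1]
contact_force: [1.1, -0.2, 0.9]
finger_force: 0.0
tool_pos: [521.1, 209.9, 212.8]
contact_force: [0.5, 0.4, -0.5]
finger_force: 0.0
time: 21.85
tool_pos: [525.2, 237.4, 212.5]
contact_force: [-0.3, 1.5, -1.1]
finger_force: 0.0
```

View pics/z5.png

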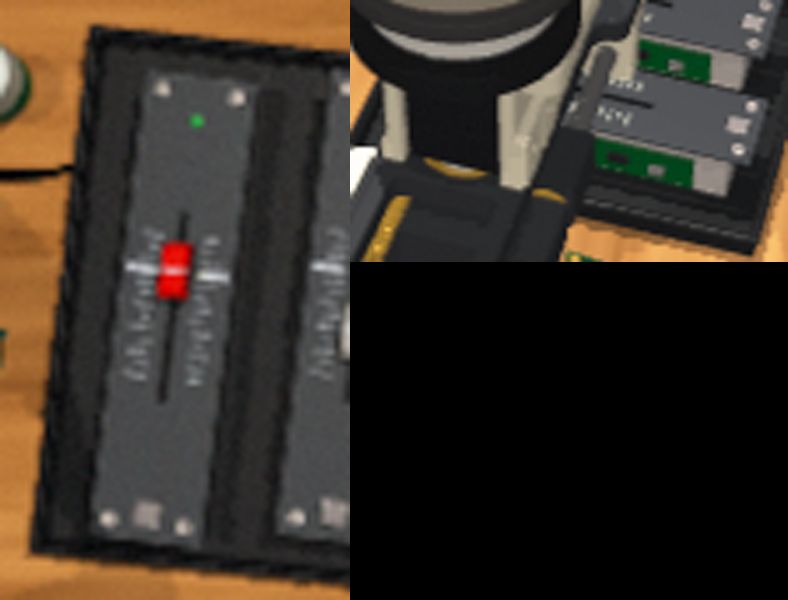

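The top view shows the cap's line at crop (175,271). The zero marks at (136,268) and (213,277) give 272 at that column, and parallax accounts for about 2 px, so it is within about 0.5 mm. The module's screws are where they were and the hand is clear, so I'll hand in.

```bash
python3 -c "
from plant import close_job
print(close_job())"
```

```text
the job is handed in; nothing more can be done
None
```

I pushed the red cap to the top stop, back to the bottom stop, and then onto the zero mark (within about 0.5 mm in the top view); the red module hasn't visibly moved, the hand is clear, and the job was handed in at about 22 s.

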